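# Clamp a heatsink in the bench vice to its set force

## Task

The finned heatsink lies on its side on the thick steel plate: tip it over the edge of the plate that its flat base faces, so that it comes to stand on the bench base down, fins up. Then set it, still fins up, squarely on the bed of the small blue vice between the jaws (its 44 mm ends against the jaws), and turn the crank clockwise until the sprung tab on the moving jaw pops up; stop there, at most a quarter turn later, and let go. Do not disturb the bottle, the hard drive or the tin.

Things in the scene. Friction and masses are not known exactly. Their poses are not given: they have to be found in the camera images.
- heatsink: Loose aluminium heatsink, 0.11-0.22 kg: 8 mm base plate with fins, 44 (x) by 60 (y) by 40 mm (z, base underside to fin tips); take it as a solid block. Origin: centre of the base underside, z towards the fins. Starts on the plate on its -x side (44 mm tall), base facing the plate's +x edge within 0.2 rad. Centre of mass 14 mm from the underside. Jaws clamp its 44 mm, fingers fit its 60 mm.
- plate: Fixed dark steel plate, 110 mm (x) by 130 mm (y) by 18 mm thick, flat on the bench: the step. Origin: centre of its underside. The free bench beyond its +x edge is where the heatsink should land.
- vice: Fixed blue bench vice, clamping along its x. Origin on the bench. In its frame: bed top at z = 22 mm, 40 mm wide (y); fixed jaw's face at x = -45 mm facing +x; jaws 48 mm wide (y), tops at z = 56 mm; gear housing x = 64 to 118, 56 mm wide, 50 mm high; crank axis vertical at x = 90, y = 0. The heatsink goes on the bed, its x along the vice's x either way round, centred on y = 0.
- pad_face (a point): Middle of the clamping face of the steel pad (30 mm high, 48 mm wide) on the moving jaw, facing the fixed jaw. The jaw closes towards the vice's -x. The opening between the jaws is 52 to 57 mm at the start.
- crank (a joint): Crank angle, rad: grows as it turns clockwise seen from above, closing the moving jaw 2 mm per rad (12.6 mm a turn). 0 to 13; starts at 0 to 2.5. At 0 the arm points to the vice's -x. Stays where it is left; takes about 3 N at the knob, some 1 N more under clamping load.
- crank_knob (a point): Centre of the crank's upright black knob: 18 mm in diameter, from 77 to 109 mm over the bench (this point at 93 mm), 42 mm from the crank's axis. It spins freely on its pin, so it can be held and led round in a circle without turning the wrist. The crank arm lies below it (top at 76 mm).
- pad (a joint): How far the pad has been pressed back into the moving jaw against its spring, in m: 0 free, the tab is released at about 0.005 (about 18 N), more than 0.010 is overtightened; 3 N per mm.
- tab (a joint): Height of the sprung indicator tab (9 by 16 mm, steel) above its rest, in m: 0 latched down, its top about flush with the top of the moving jaw; 0.010 popped up.
- cleaner: Bystander: small white bottle, 50 mm in diameter, 110 mm tall, standing. Origin: centre of its underside.
- drive: Bystander: hard drive lying flat, 102 (x) by 147 (y) by 26 mm, on the bench beyond the landing strip: its near side is 80 to 100 mm from the plate's +x edge. Origin: centre of its underside.
- tin: Bystander: small steel tin, 56 mm in diameter, 30 mm tall. Origin: centre of its underside.
Not all that is in view belongs to the job. Of the things like the vice, leave any that is pink; of the rest the smaller one is meant.

How it is judged:
By the outcome, as a careful person would: the job done as asked, in the order asked, and still so for the second after the job is handed in, with the robot touching nothing.
It also fails if it takes over 72 s, if anything falls off the work surface, if the arm or the gripper's body presses on something with over 40 N, if the wrist force passes 120 N, or if a joint passes its speed limit or range.

## Robot

A 7-joint arm with a two-finger parallel gripper is mounted at the origin on the work surface. World frame = base frame: x ahead of the robot, y to its left, z up, the work surface at z = 0. Lengths are in m, angles in rad, forces in N, time in s.
With the tool pointing down it reaches from about 0.4 to 0.85 m from the base axis. Payload 4.5 kg.
Tool frame: the origin (TCP) lies midway between the tips of the shut fingers; the grasp point (between the pads) lies 19 mm behind it (manip.tcp_to_grasp is the distance from the TCP to the grasp point, in m); z points along the fingers, x is the direction in which the jaws open and shut, and the axes are right-handed (so a half turn about z gives the same grasp; the last joint's range is limited). The gripper opens to 85 mm and grips with 20 to 120 N. Pads are 22 mm wide; open, the fingers measure 114 mm over their backs; the gripper's body (76 mm by 85 mm) begins 54 mm behind the grasp point. The pads swing forward as they close: fully open they stand 13 mm farther back than shut.
Start: joints at [1.213, 0.689, -0.195, 1.565, 0.157, 0.902, -0.215], TCP at [0.239, -0.578, 0.231] pointing down, gripper open.
Joint ranges: [-3.01, 3.01], [-0.46, 2.08], [-1.47, 1.51], [0.13, 2.56], [-1, 4.14], [0.04, 2.09], [-2.66, 2.66]. Speed limits (rad/s): [2.57, 2.57, 3.14, 3.14, 3.14, 3.14, 3.14].

## Interface

Orientations are given as a rotation vector (axis times angle).
In Python, from bench import manip, vision gives the robot as it stands. Calls block until the motion is done:
- manip.move_pose(position, orientation): joint-space move of the TCP to a pose.
- manip.move_l(position, speed=0.15, orientation=None, until_force=None): straight line of the TCP; orientation=None keeps the orientation; speed is the mean speed in m/s. With until_force (N) it stops when the force on the tool has changed by that much, and returns True; else False.
- manip.move_j(angles): joint-space move.
- manip.grip(opening, grasp_force=None): finger opening in m; grasp_force is the grip in N (None keeps the last); returns when the fingers have stopped.
- manip.sleep(seconds).
- manip.ik(position, orientation): joint angles nearest the present ones, or None.
- manip.observe(): the state.
- vision.snapshot(name): name is "scene" or "side" or "wrist"; returns a dict with "img" (384x512x3 uint8, blue, green, red), "vertical_fov" (degrees; the focal length in pixels is half the picture's height over the tangent of half this angle, whatever the lens; pixels are square), "cx", "cy" (the principal point, pixels), "k1" (the pictures are not rectified: a ray, as slopes to the right and down, at radius r is drawn at 1 + k1 r^2 times it, then the intrinsics apply), "eye" and "attitude" of the camera in the world; the wrist camera has in their place "tool_from_camera" (4x4, takes a point from camera to tool coordinates, whose origin is the TCP and whose axes are the tool frame's). Camera axes: x right, y down, z forward; pixel columns grow to the right and rows downward; lengths in m; the calibration is good to about 2 mm. A picture is of the moment at which its call begins: read the wrist's pose just before it. There is no depth.
A pose or a line that the arm cannot do raises manip.PlanningError and nothing moves.
- manip.close_job(): hands the job in, once; it reports no verdict.
The state is a dict: "time_s": time; "joint_pos": joint angles; "dq": joint speeds; "joint_efforts": joint torques, N m; "position": TCP position; "eef_rot": TCP orientation; "wrist_force": force on the tool from outside, world axes, zero at the start; "wrist_torque": the same for the moment, N m; "opening": finger opening in m.
Only numpy, scipy, OpenCV 4.12 (cv2) and the standard library are available. Lean on these libraries where they do the work, as an engineer would, in place of code of your own. Each camera call takes 0.05 s, during which the arm holds its last target. There are 200 camera calls.

## Working session

There is one attempt and no reset: what is moved stays moved. The work goes in short steps, each a Python script; the robot and the scene stay as the last script left them, time stands still between calls to the robot, and variables do not carry over. Pictures are saved under pics/ and viewed, about 8 in all and at most 12, crops included, and the job is handed in when it is done.

```bash
ls; mkdir -p pics; cat > h.py <<'E'
import numpy as np, cv2
from scipy.spatial.transform import Rotation as R
from bench import manip, vision
def snap(name,fn=None):
    o=manip.observe(); s=vision.snapshot(name)
    if name=="wrist":
        T=np.eye(4); T[:3,:3]=R.from_rotvec(o["eef_rot"]).as_matrix(); T[:3,3]=o["position"]
        C=T@np.array(s["tool_from_camera"]); s["E"]=C[:3,3]; s["A"]=C[:3,:3]
    else:
        s["E"]=np.array(s["eye"]); a=np.array(s["attitude"]); s["A"]=a if a.shape==(3,3) else R.from_rotvec(a).as_matrix()
    s["f"]=192/np.tan(np.radians(s["vertical_fov"])/2)
    if fn: cv2.imwrite("pics/"+fn,s["img"])
    np.save("pics/last_%s.npy"%name,s,allow_pickle=True)
    return s
def load(name): return np.load("pics/last_%s.npy"%name,allow_pickle=True).item()
def ray(s,px):
    px=np.atleast_2d(px).astype(float); d=(px-[s["cx"],s["cy"]])/s["f"]; u=d.copy()
    for _ in range(30): u=d/(1+s["k1"]*(u**2).sum(1,keepdims=True))
    return np.c_[u,np.ones(len(u))]@s["A"].T
def onz(s,px,z):
    r=ray(s,px); return s["E"]+r*((z-s["E"][2])/r[:,2])[:,None]
def proj(s,P):
    c=(np.atleast_2d(P)-s["E"])@s["A"]; u=c[:,:2]/c[:,2:]; u=u*(1+s["k1"]*(u**2).sum(1,keepdims=True))
    return u*s["f"]+[s["cx"],s["cy"]]
def tri(s1,p1,s2,p2):
    a=ray(s1,p1)[0];b=ray(s2,p2)[0]
    t=np.linalg.lstsq(np.c_[a,-b],s2["E"]-s1["E"],rcond=None)[0]
    q1=s1["E"]+a*t[0];q2=s2["E"]+b*t[1]
    return (q1+q2)/2,np.linalg.norm(q1-q2)
E
python3 - <<'E'
from h import *
for n in ["scene","side","wrist"]:
    s=snap(n,n+"0.png"); print(n,s["E"].round(3),s["A"].round(2).tolist(),round(s["f"]),s["k1"],s["cx"],s["cy"])
a=cv2.imread("pics/scene0.png");b=cv2.imread("pics/side0.png")
cv2.imwrite("pics/both0.png",np.vstack([a,b])[:, :])
print(manip.observe())
E
```

```text
pics
scene [ 1.258 -0.069  0.852] [[-0.02, 0.72, -0.7], [1.0, 0.0, -0.02], [-0.01, -0.7, -0.72]] 396 -0.027953547917309196 251.80089243218328 191.13728572925572
side [0.24  0.893 0.784] [[-0.96, -0.17, 0.21], [-0.27, 0.54, -0.8], [0.02, -0.82, -0.57]] 469 -0.16411085958438593 256.95280810934446 189.24161318702158
wrist [ 0.303 -0.552  0.374] [[0.38, -0.89, -0.25], [-0.92, -0.37, -0.1], [-0.0, 0.28, -0.96]] 292 0.02481714771582005 255.37434636341695 189.51710762358533
{'time_s': 0.15, 'joint_pos': array([ 1.21277271,  0.68982048, -0.19451684,  1.56609928,  0.15733296,
        0.90252425, -0.21506838]), 'dq': array([ 0.0004038 , -0.00329471, -0.00110802, -0.00262816,  0.00128063,
        0.00045855,  0.00013618]), 'joint_efforts': array([-1.51771546e-03, -5.39940798e+01, -1.26846224e+00, -1.58718181e+01,
        9.24652180e-03,  6.45216598e-03,  3.42054236e-06]), 'position': array([ 0.23843112, -0.57719007,  0.23065138]), 'eef_rot': array([-2.61089447e+00,  1.74599242e+00,  2.01787797e-03]), 'wrist_force': array([0.24358241, 0.3723214 , 0.00420217]), 'wrist_torque': array([-0.05554596, -0.0304162 , -0.03420139]), 'opening': 0.08528408119232342}
```

```bash
python3 -c "
import cv2,numpy as np
for n in ['scene','side']:
    a=cv2.imread(f'pics/{n}0.png'); cv2.imwrite(f'pics/{n}0b.png',cv2.resize(a,(800,600),interpolation=cv2.INTER_CUBIC))"
```

```text
(no output)
```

View pics/scene0b.png

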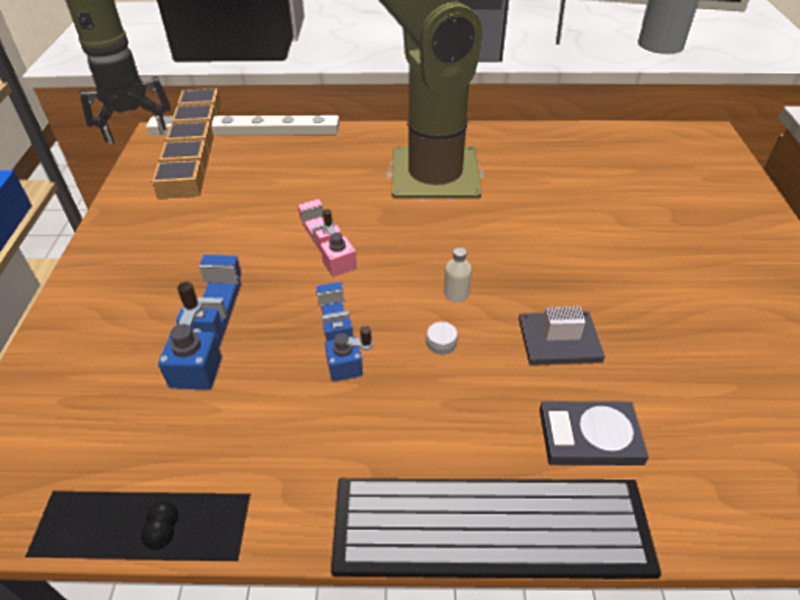

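View pics/side0b.png

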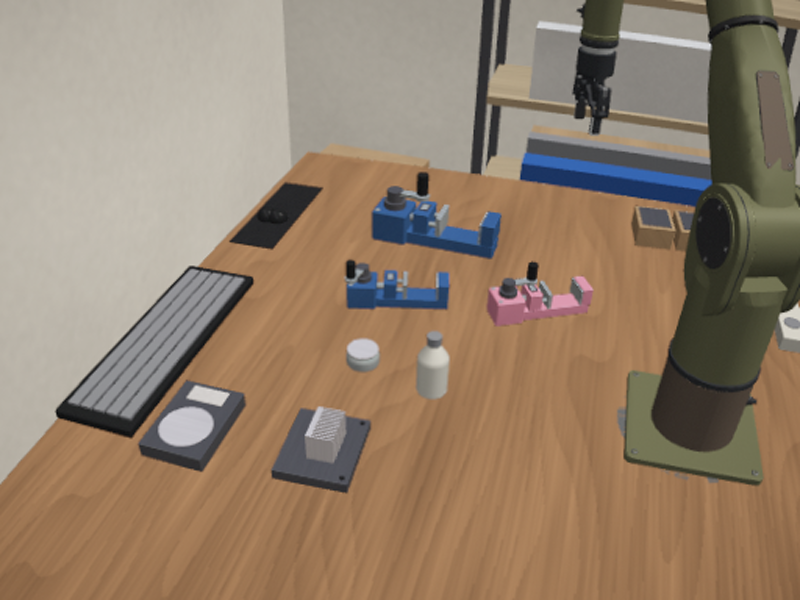

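The scene view (800x600 copy) shows the small blue vice at about (340,330), with its housing towards +x and the crank arm pointing to +y. The plate and heatsink are at (562,335), the drive at (593,432), the tin at (442,337) and the bottle at (458,275). The base faces +x. Next I'll take rough positions and close wrist views.

```bash
python3 - <<'E'
from h import *
s=load("scene"); d=load("side")
k=0.64
def P(n,a,z): print(n,onz(s,np.array(a)*k,z)[0].round(3))
def T(n,a,b): q,e=tri(s,np.array(a)*k,d,np.array(b)*k); print(n,q.round(3),"err",round(e,4))
T("knob top",(366,331),(350.5,264)); T("hub top",(342,341),(362,271))
T("tin",(442,333),(363,349)); T("bottle cap",(460,254),(434,339))
T("bigknob top",(187,287),(423,177))
for n,a in dict(pl_fl=(527,362),pl_fr=(603,359),pl_bl=(519,315),pl_br=(595,314)).items(): P(n,a,.018)
for n,a in dict(hs_l=(547,322),hs_r=(584,321)).items(): P(n,a,.062)
for n,a in dict(dr_fl=(541,403),dr_fr=(634,402)).items(): P(n,a,.026)
for n,a in dict(jaw_l=(317,286),jaw_r=(343,284)).items(): P(n,a,.056)
E
```

```text
knob top [ 0.599 -0.133  0.103] err 0.0002
hub top [ 0.59  -0.174  0.066] err 0.0027
tin [ 0.535 -0.005  0.026] err 0.0005
bottle cap [0.41  0.03  0.102] err 0.0001
bigknob top [ 0.543 -0.428  0.146] err 0.0013
pl_fl [0.593 0.139 0.018]
pl_fr [0.586 0.27  0.018]
pl_bl [0.484 0.139 0.018]
pl_br [0.481 0.279 0.018]
hs_l [0.541 0.174 0.062]
hs_r [0.538 0.238 0.062]
dr_fl [0.683 0.148 0.026]
dr_fr [0.681 0.298 0.026]
jaw_l [ 0.448 -0.232  0.056]
jaw_r [ 0.442 -0.185  0.056]
```

```bash
cat >> h.py <<'E'
def down(yaw):  # tool z down, tool x at angle yaw in the world xy
    c,s_=np.cos(yaw),np.sin(yaw)
    return R.from_matrix(np.array([[c,s_,0],[s_,-c,0],[0,0,-1]])).as_rotvec()
E
python3 - <<'E'
from h import *
o=manip.observe(); M=R.from_rotvec(o["eef_rot"]).as_matrix(); print("yaw now",np.arctan2(M[1,0],M[0,0]))
for y in (np.pi/2,-np.pi/2):
    print(y,manip.ik([.52,-.19,.3],down(y)),manip.ik([.53,.2,.3],down(y)))
y=-np.pi/2
manip.move_pose([.50,-.19,.30],down(y)); snap("wrist","w1.png"); np.save("pics/v1.npy",load("wrist"))
manip.move_pose([.56,-.17,.30],down(y)); snap("wrist","w2.png"); np.save("pics/v2.npy",load("wrist"))
manip.move_pose([.53,.20,.30],down(y)); snap("wrist","w3.png"); np.save("pics/v3.npy",load("wrist"))
manip.move_pose([.56,.17,.27],down(y)); snap("wrist","w4.png"); np.save("pics/v4.npy",load("wrist"))
print(manip.observe()["time_s"])
a=cv2.imread("pics/w1.png");b=cv2.imread("pics/w2.png")
L=[cv2.imread(f"pics/w{i}.png")[60:360,60:460] for i in (1,2,3,4)]
cv2.imwrite("pics/w.png",np.vstack([np.hstack(L[:2]),np.hstack(L[2:])]))
E
```

```text
yaw now -1.1788642539536385
1.5707963267948966 [ 0.81796626  0.6585275  -0.97339609  1.67109193  0.59197349  1.13549809
  1.25205857] [ 0.11613819  0.69408952 -1.01923199  1.6329173   0.63057185  1.17853442
  0.51901975]
-1.5707963267948966 [ 0.31504856  0.5096429  -0.07739593  1.69679     0.04683141  0.9369591
 -1.35108887] [-0.32985257  0.53175829 -0.18481541  1.65597657  0.1136427   0.96436699
 -2.12536791]
4.1417
```

View pics/w.png

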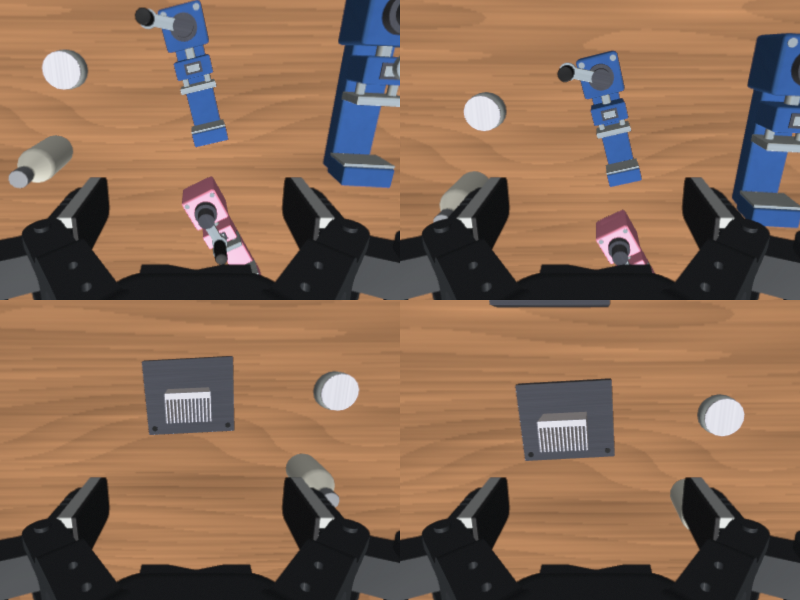

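```bash
python3 - <<'E'
import cv2,numpy as np
z=lambda i,x,y,w,h:cv2.resize(cv2.imread(f"pics/w{i}.png")[y:y+h,x:x+w],None,fx=4,fy=4,interpolation=cv2.INTER_CUBIC)
# vice from w1 (x185-295,y50-210) and w2 (x205-310,y100-250)
cv2.imwrite("pics/z.png",np.hstack([z(1,190,58,100,150),z(2,212,100,100,150)]))
E
```

```text
(no output)
```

View pics/z.png

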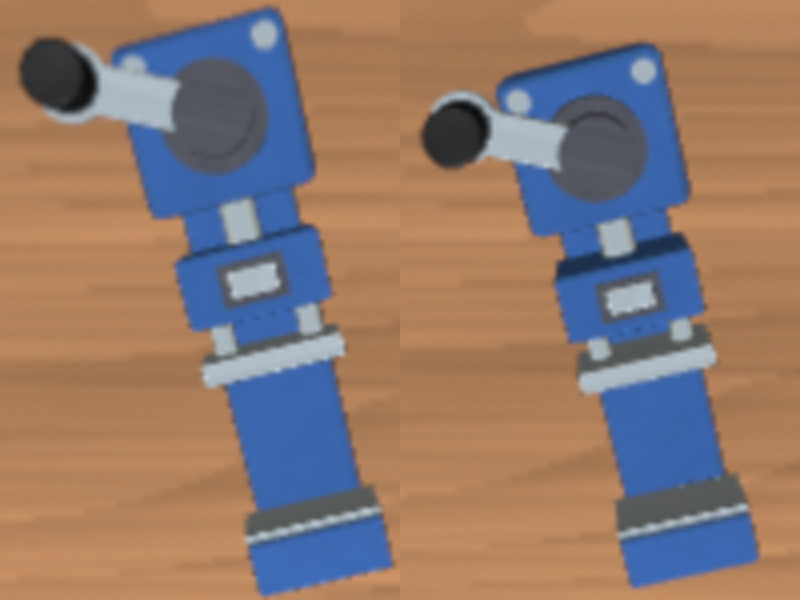

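```bash
python3 - <<'E'
from h import *
v=[np.load(f"pics/v{i}.npy",allow_pickle=True).item() for i in (1,2,3,4)]
o1=np.array([190,58]);o2=np.array([212,100])
pts=dict(jawL=((245,534),(218,530)),jawR=((381,507),(345,504)),padL=((205,386),(184,393)),padR=((345,355),(316,360)),
 knobtop=((52,73),(55,133)),hub=((216,115),(197,148)),tab=((255,280),(230,298)))
for n,(a,b) in pts.items():
    a=o1+(np.array(a)-1.5)/4; b=o2+(np.array(b)-1.5)/4
    q,e=tri(v[0],a,v[1],b); print(n,q.round(4),round(e,4))
    z={'j':.056,'p':.052,'k':.109,'h':.075,'t':.056}[n[0]]
    print("   on z",z,onz(v[0],a,z)[0].round(4),onz(v[1],b,z)[0].round(4))
# plate & heatsink
for i in (2,3):
    s=v[i]; g=cv2.cvtColor(s["img"],cv2.COLOR_BGR2HSV)
    dark=((g[...,2]<110)&(g[...,1]<110)).astype(np.uint8); dark[:70 if i==3 else 0]=0
    br=((g[...,1]<60)&(g[...,2]>150)).astype(np.uint8)
    for nm,m,zz in (("plate",cv2.morphologyEx(dark|br,cv2.MORPH_CLOSE,np.ones((5,5))),.018),("hs",cv2.morphologyEx(br,cv2.MORPH_CLOSE,np.ones((5,5))),.062)):
        cs=[c for c in cv2.findContours(m,0,2)[0] if cv2.contourArea(c)>300]
        for c in cs:
            x,y,w,h=cv2.boundingRect(c); 
            if y+h>250 or x>320: continue
            bx=cv2.boxPoints(cv2.minAreaRect(c)); W=onz(s,bx,zz)
            print(i,nm,bx.round(1).tolist(),W[:,:2].round(4).tolist(),np.linalg.norm(W[1]-W[0]).round(4),np.linalg.norm(W[2]-W[1]).round(4))
E
```

```text
jawL [ 0.4561 -0.1863  0.055 ] 0.0001
   on z 0.056 [ 0.4564 -0.1863  0.056 ] [ 0.4566 -0.1863  0.056 ]
jawR [ 0.4638 -0.2331  0.0488] 0.0012
   on z 0.056 [ 0.4659 -0.2329  0.056 ] [ 0.4666 -0.2315  0.056 ]
padL [ 0.5077 -0.1737  0.0553] 0.0008
   on z 0.052 [ 0.507  -0.1732  0.052 ] [ 0.5068 -0.1741  0.052 ]
padR [ 0.5161 -0.2208  0.0429] 0.0004
   on z 0.052 [ 0.5173 -0.22    0.052 ] [ 0.5188 -0.2199  0.052 ]
knobtop [ 0.6006 -0.136   0.1022] 0.0011
   on z 0.109 [ 0.5998 -0.1367  0.109 ] [ 0.6014 -0.1372  0.109 ]
hub [ 0.5923 -0.1782  0.0585] 0.0003
   on z 0.075 [ 0.5913 -0.1789  0.075 ] [ 0.5939 -0.1777  0.075 ]
tab [ 0.5421 -0.1898  0.0568] 0.0007
   on z 0.056 [ 0.5421 -0.1901  0.056 ] [ 0.5418 -0.1895  0.056 ]
2 plate [[201.6999969482422, 120.19999694824219], [291.8999938964844, 115.19999694824219], [296.0, 189.8000030517578], [205.8000030517578, 194.6999969482422]] [[0.5815, 0.2719], [0.5878, 0.1447], [0.4785, 0.1351], [0.4713, 0.2718]] 0.1274 0.1097
2 plate [[177.0, 0.0], [294.0, 0.0], [294.0, 46.0], [177.0, 46.0]] [[0.7286, 0.2946], [0.7284, 0.1467], [0.676, 0.1448], [0.6
[... 925 characters left out ...]
0.0474
3 plate [[155.0, 0.0], [224.0, 0.0], [224.0, 54.0], [155.0, 54.0]] [[0.7485, 0.2809], [0.7485, 0.2005], [0.6912, 0.2027], [0.6913, 0.2872]] 0.0804 0.0574
3 hs [[196.6999969482422, 180.89999389648438], [245.89999389648438, 178.6999969482422], [247.3000030517578, 209.60000610351562], [198.0, 211.8000030517578]] [[0.5417, 0.2374], [0.544, 0.1767], [0.5036, 0.1756], [0.5012, 0.2382]] 0.0608 0.0404
3 hs [[237.0, 0.0], [263.0, 0.0], [263.0, 45.0], [237.0, 45.0]] [[0.7353, 0.183], [0.7352, 0.156], [0.6931, 0.1559], [0.6932, 0.1841]] 0.027 0.0421
3 hs [[155.0, 0.0], [224.0, 0.0], [224.0, 54.0], [155.0, 54.0]] [[0.7353, 0.268], [0.7354, 0.1965], [0.6844, 0.1985], [0.6845, 0.2736]] 0.0715 0.051
```

```bash
python3 - <<'E'
from h import *
yw=0.045; q=down(-np.pi/2+yw); n=np.array([np.cos(yw),np.sin(yw),0])
c0=np.array([.5025,.2070,.034])           # fin face middle
P=lambda d:(c0+n*d)
manip.grip(.028)
a=P(-.036); manip.move_pose(a+[0,0,.12],q); manip.move_l(a,.12,orientation=q)
print(manip.observe()["position"], manip.observe()["opening"])
manip.move_l(P(-.011+.050),.06)
for d in (.055,.06,.065,.07,.075,.08):
    manip.move_l(P(-.011+d),.02); o=manip.observe()
    print(d,o["wrist_force"].round(1),o["position"].round(4),round(o["time_s"],1))
snap("side","s1.png"); snap("scene","s1b.png")
A=cv2.imread("pics/s1.png")[230:330,150:290];B=cv2.imread("pics/s1b.png")[170:270,310:450]
cv2.imwrite("pics/s1z.png",cv2.resize(np.hstack([A,B]),None,fx=2.8,fy=2.8,interpolation=cv2.INTER_CUBIC))
E
```

```text
[0.4671006  0.20555613 0.03461769] 0.028089638357295794
0.055 [-1.   0.2 -0.5] [0.5469 0.209  0.034 ] 8.3
0.06 [ 0.6  0.8 -0.4] [0.5517 0.2092 0.034 ] 8.7
0.065 [0.3 0.7 0.2] [0.5566 0.2094 0.034 ] 9.1
0.07 [0.1 0.2 0.6] [0.5616 0.2096 0.034 ] 9.5
0.075 [-0.4 -0.2  0.9] [0.5666 0.2098 0.034 ] 9.9
0.08 [ 0.3 -0.3  1. ] [0.5716 0.2101 0.034 ] 10.3
```

View pics/s1z.png

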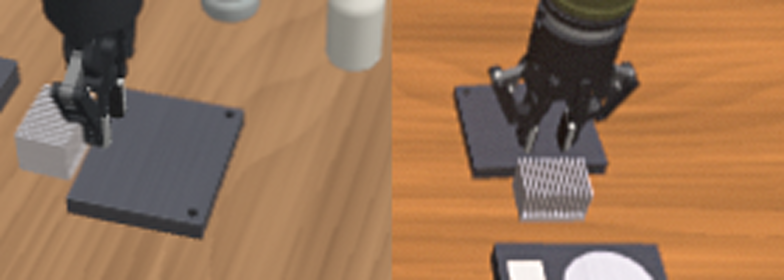

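It tipped and stands fins up beside the plate. I'll lift off and measure it from above at two places.

```bash
python3 - <<'E'
from h import *
q=down(-np.pi/2+.045); p=np.array(manip.observe()["position"])
manip.move_l(p+[-.01,0,.10],.2); manip.grip(.085)
V=[]
for i,t in enumerate(([.60,.205,.2],[.57,.19,.24])):
    manip.move_pose(t,q); s=snap("wrist",f"h{i}.png"); V.append(s)
    g=cv2.cvtColor(s["img"],cv2.COLOR_BGR2HSV); br=((g[...,1]<70)&(g[...,2]>130)).astype(np.uint8)
    m=cv2.morphologyEx(br,cv2.MORPH_CLOSE,np.ones((7,7)))
    for c in cv2.findContours(m,0,2)[0]:
        if cv2.contourArea(c)<300: continue
        bx=cv2.boxPoints(cv2.minAreaRect(c)); W=onz(s,bx,.04)
        print(i,bx.round().tolist(),W[:,:2].round(4).tolist(),W.mean(0).round(4),np.linalg.norm(W[1]-W[0]).round(4),np.linalg.norm(W[2]-W[1]).round(4))
print(manip.observe()["time_s"])
cv2.imwrite("pics/h.png",np.hstack([v["img"][60:360,60:460] for v in V]))
E
```

```text
0 [[406.0, 213.0], [458.0, 213.0], [458.0, 254.0], [406.0, 254.0]] [[0.5648, 0.0366], [0.5673, -0.0194], [0.5182, -0.0306], [0.5152, 0.0276]] [0.5414 0.0036 0.04  ] 0.056 0.0504
0 [[220.0, 181.0], [221.0, 136.0], [279.0, 138.0], [278.0, 183.0]] [[0.5917, 0.2418], [0.6398, 0.2409], [0.6408, 0.1812], [0.5926, 0.1794]] [0.6162 0.2108 0.04  ] 0.0481 0.0597
0 [[278.0, 79.0], [282.0, 10.0], [314.0, 12.0], [310.0, 81.0]] [[0.6972, 0.1865], [0.7559, 0.1864], [0.7554, 0.1567], [0.6966, 0.1549]] [0.7263 0.1711 0.04  ] 0.0587 0.0297
0 [[183.0, 0.0], [265.0, 0.0], [265.0, 86.0], [183.0, 86.0]] [[0.7597, 0.2765], [0.7631, 0.2023], [0.6902, 0.1984], [0.6866, 0.2787]] [0.7249 0.239  0.04  ] 0.0743 0.073
1 [[380.0, 205.0], [399.0, 167.0], [438.0, 186.0], [418.0, 224.0]] [[0.5274, 0.033], [0.5763, 0.0183], [0.5549, -0.0317], [0.5043, -0.0187]] [5.407e-01 2.000e-04 4.000e-02] 0.0511 0.0543
1 [[210.0, 145.0], [211.0, 105.0], [265.0, 107.0], [264.0, 147.0]] [[0.592, 0.2433], [0.6366, 0.2418], [0.6373, 0.1809], [0.5926, 0.1802]] [0.6146 0.2115 0.04  ] 0.0447 0.0608
1 [[263.0, 49.0], [266.0, -2.0], [295.0, 0.0], [293.0, 51.0]] [[0.6961, 0.186], [0.7431, 0.1858], [0.743, 0.1559], [0.696, 0.1547]] [0.7195 0.1706 0.04  ] 0.047 0.0299
1 [[177.0, 0.0], [252.0, 0.0], [252.0, 56.0], [177.0, 56.0]] [[0.7373, 0.2764], [0.7411, 0.2001], [0.6892, 0.1979], [0.6853, 0.2782]] [0.7133 0.2381 0.04  ] 0.0764 0.0519
12.5083
```

View pics/h.png

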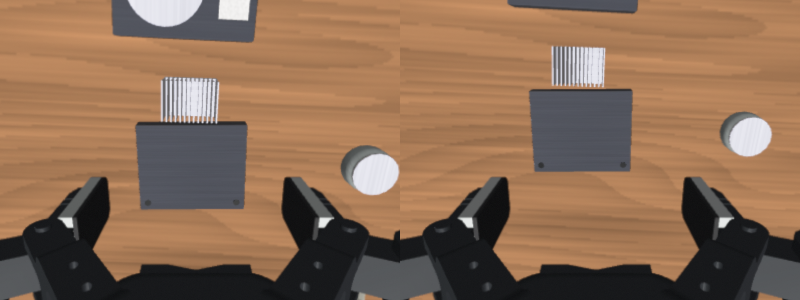

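```bash
python3 - <<'E'
from h import *
q=down(-np.pi/2+.005)
manip.move_pose([.6145,.211,.10],q)
print(manip.move_l([.6145,.211,.012],.08,until_force=12), manip.observe()["position"].round(4))
manip.grip(.05,50); o=manip.observe(); print("grip",o["opening"],o["position"].round(4),o["wrist_force"].round(1))
manip.move_l([.6145,.211,.20],.15); print(manip.observe()["opening"],manip.observe()["wrist_force"].round(1))
snap("wrist","g.png"); 
qv=down(-np.pi/2+.23); c=np.array([.4861,-.2036])
manip.move_pose([*c,.20],qv); manip.move_l([*c,.075],.12)
o=manip.observe(); print(o["position"].round(4),o["time_s"]); snap("wrist","g2.png"); snap("scene","g3.png"); snap("side","g4.png")
L=[cv2.imread("pics/g2.png")[20:320,60:460]]
B=cv2.resize(cv2.imread("pics/g3.png")[150:250,170:270],(300,300),interpolation=2)
C=cv2.resize(cv2.imread("pics/g4.png")[140:215,205:305],(400,300),interpolation=2)
D=cv2.imread("pics/g.png")[20:320,60:460]
cv2.imwrite("pics/gz.png",np.vstack([np.hstack([L[0],D]),np.hstack([np.pad(B,((0,0),(0,100),(0,0))),C])]))
E
```

```text
False [0.615  0.2112 0.0126]
grip 0.058795890260843045 [0.615  0.2112 0.0128] [-0.8  0.4  5.5]
0.05899796376069938 [-0.4 -0.7 -1.8]
[ 0.4866 -0.2037  0.0756] 19.0
```

View pics/gz.png

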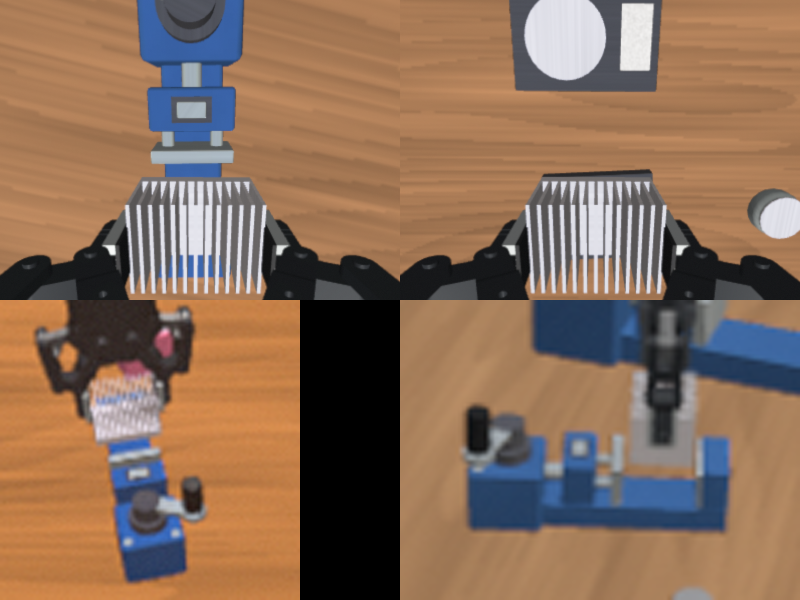

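```bash
python3 - <<'E'
from h import *
s=load("wrist"); d=load("side")
o=np.array([.4613,-.2094]); e=np.array([np.cos(.23),np.sin(.23)]); f=np.array([-e[1],e[0]])
def v(n,p,z,c=s):
    w=onz(c,np.array(p,float),z)[0,:2]-o; print(n,"x from fixed jaw %.4f  y %.4f"%(w@e,w@f))
for x in (192,331): v("fin tip edge",(x,225),.103)
for x in (202,311): v("base bottom edge",(x,198),.063)
for x in (211,293): v("pad front edge",(x,183),.052)
v("tab",(251,130),.056); v("hub",(247,34-0),.075)
k=lambda a,b:(205+a/4.0-100,140+(b-300)/4.0)  # side crop
for n,a,b,z in (("block L",633,465,.063),("block R",695,465,.063)): v(n,k(a,b),z,d)
for n,a,b,z in (("pad face top",622,436,.052),("jaw face top",698,438,.056)): v(n,k(a,b),z,d)
E
```

```text
fin tip edge x from fixed jaw 0.0468  y 0.0258
fin tip edge x from fixed jaw 0.0468  y -0.0334
base bottom edge x from fixed jaw 0.0462  y 0.0286
base bottom edge x from fixed jaw 0.0461  y -0.0323
pad front edge x from fixed jaw 0.0520  y 0.0249
pad front edge x from fixed jaw 0.0519  y -0.0234
tab x from fixed jaw 0.0829  y 0.0011
hub x from fixed jaw 0.1259  y 0.0024
block L x from fixed jaw 0.0437  y 0.0359
block R x from fixed jaw 0.0006  y 0.0328
pad face top x from fixed jaw 0.0528  y -0.0180
jaw face top x from fixed jaw -0.0019  y -0.0132
```

```bash
python3 - <<'E'
from h import *
f=np.array([-np.sin(.23),np.cos(.23)]); c=np.array([.4863,-.2037])+.002*f
manip.move_l([*c,.045],.1)
print(manip.move_l([*c,.0325],.03,until_force=5)); o=manip.observe(); print(o["position"].round(4),o["wrist_force"].round(1))
manip.grip(.08); o=manip.observe(); print(o["opening"],o["wrist_force"].round(1))
manip.move_l([*c,.20],.2); 
print(manip.observe()["time_s"])
s=snap("wrist","p.png"); snap("scene","p1.png"); snap("side","p2.png")
B=cv2.resize(cv2.imread("pics/p1.png")[160:250,180:270],(300,300),interpolation=2)
C=cv2.resize(cv2.imread("pics/p2.png")[145:205,215:295],(400,300),interpolation=2)
A=cv2.resize(cv2.imread("pics/p.png")[40:300,160:340],(416,600),interpolation=2)
cv2.imwrite("pics/pz.png",np.hstack([A,np.vstack([B,C[:, 50:350]])]))
E
```

```text
True
[ 0.4862 -0.2019  0.0347] [-0.2 -0.9  6.5]
0.08009477290209864 [ 1.2 -0.4  0.9]
21.3167
```

View pics/pz.png

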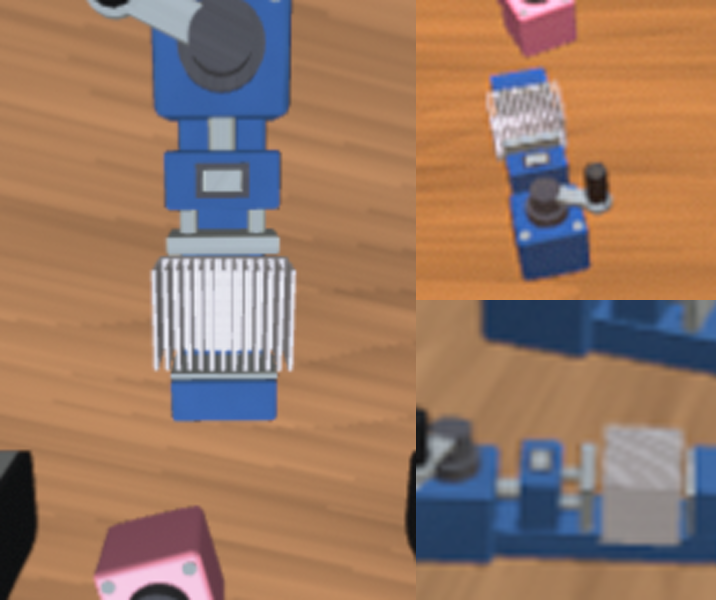

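```bash
cat > crank.py <<'E'
from h import *
H=np.array([.5927,-.1783]); RR=.042; A0=np.pi+.23; PHI0=1.99; Z=.081
q=down(-np.pi/2+.23)
def K(phi): a=A0-phi; return np.array([*(H+RR*np.array([np.cos(a),np.sin(a)])),Z])
def turn(p0,p1,step=.2,speed=.07):
    n=max(1,int(np.ceil(abs(p1-p0)/step)))
    for p in np.linspace(p0,p1,n+1)[1:]: manip.move_l(K(p),speed)
def tabpix(phi):
    e=np.array([np.cos(.23),np.sin(.23)]); w=np.array([.4613,-.2094])+(.0829-.002*(phi-PHI0))*e
    return np.array([*w,.056]),np.array([*w,.066])
def look(phi,fn):
    s=snap("side",fn); b,t=proj(s,np.array(tabpix(phi))); g=cv2.cvtColor(s["img"],cv2.COLOR_BGR2HSV)
    x,y=int(round(b[0])),int(round(b[1])); w=g[y-10:y+6,x-7:x+8]; n=int(((w[...,1]<80)&(w[...,2]>90)).sum())
    return n,b.round(1),t.round(1),cv2.resize(s["img"][y-25:y+25,x-25:x+25],(200,200),interpolation=2)
E
python3 - <<'E'
from crank import *
manip.grip(.05); k=K(PHI0)
n,b,t,c0=look(PHI0,"t0.png"); print("base",n,b,t)
manip.move_pose(k+[0,0,.09],q)
print(manip.move_l(k,.1,until_force=10)); o=manip.observe(); print(o["position"].round(4))
manip.grip(.01,35); o=manip.observe(); print("grip",o["opening"],o["wrist_force"].round(1),o["time_s"])
C=[c0]
p=PHI0
for p1 in (2.2,3.,4.,5.,6.,7.):
    turn(p,p1); p=p1; o=manip.observe(); n,b,t,c=look(p,f"t{p}.png"); C.append(c)
    print(p,o["wrist_force"].round(1),round(o["opening"],4),round(o["time_s"],1),"grey",n)
cv2.imwrite("pics/tz.png",np.vstack([np.hstack(C[:4]),np.hstack(C[4:]+[C[0]*0])]))
E
```

```text
base 53 [249.8 175.8] [249.9 172.9]
False
[ 0.6011 -0.1372  0.0817]
grip 0.01643452905054704 [-2.   2.7  6.3] 23.9583
2.2 [-0.6  1.4  6.6] 0.0169 24.5 grey 52
3.0 [-2.7 -1.5  6.3] 0.0166 25.6 grey 55
4.0 [-5.5  3.4  9.1] 0.017 27.0 grey 53
5.0 [-0.7  4.3  6.9] 0.0168 28.3 grey 53
6.0 [ 0.4 -0.4  8.4] 0.0169 29.7 grey 70
7.0 [-5.6  0.8 13.8] 0.017 31.1 grey 74
```

View pics/tz.png

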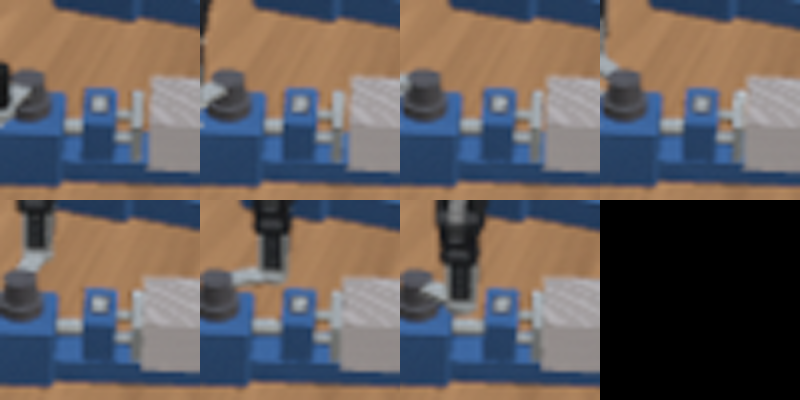

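```bash
cat >> crank.py <<'E'
def top(phi,fn):
    n,b,t,c=look(phi,fn); s=load("side"); g=cv2.cvtColor(s["img"],cv2.COLOR_BGR2HSV); x,y=np.round(b).astype(int)
    m=((g[...,1]<110)&(g[...,2]>90))[y-12:y+4,x-3:x+4]   # tab column; blue is saturated
    blue=(g[...,0]>95)&(g[...,0]<125)&(g[...,1]>120)
    return n,m.sum(1).tolist(),c
E
python3 - <<'E'
from crank import *
C=[];p=7.
for p1 in (7.001,7.5,7.9,8.2,8.5,8.7):
    turn(p,p1); p=p1; manip.sleep(.1); o=manip.observe(); n,m,c=top(p,f"u{p}.png"); C.append(c)
    print(p,o["wrist_force"].round(1),round(o["time_s"],1),n,m)
    if p>7.01 and abs(sum(m)-m0)>8: print("changed"); break
    m0=sum(m)
np.save("pics/phi.npy",p)
C+= [C[0]*0]*(8-len(C)); cv2.imwrite("pics/uz.png",np.vstack([np.hstack(C[:4]),np.hstack(C[4:8])]))
E
```

```text
7.001 [-4.4  0.4 13. ] 31.5 74 [0, 0, 0, 0, 0, 0, 0, 0, 7, 5, 0, 5, 5, 5, 5, 0]
7.5 [-5.5  3.7 15.4] 32.4 57 [0, 0, 0, 0, 0, 0, 0, 0, 7, 5, 0, 4, 4, 5, 5, 2]
7.9 [-4.1  5.3 12.7] 33.3 55 [0, 0, 0, 0, 0, 0, 0, 0, 7, 5, 0, 5, 5, 5, 4, 0]
8.2 [-1.2  5.  11.3] 34.0 57 [0, 0, 0, 0, 0, 0, 0, 0, 7, 6, 0, 5, 5, 5, 5, 0]
8.5 [0.2 3.5 9.7] 34.6 57 [0, 0, 0, 0, 0, 0, 0, 0, 7, 6, 0, 5, 5, 5, 5, 0]
8.7 [0.6 2.5 8.7] 35.0 61 [0, 0, 0, 0, 0, 0, 0, 0, 7, 6, 0, 4, 5, 5, 5, 1]
```

```bash
python3 - <<'E'
from crank import *
C=[];p=8.7
for p1 in (8.85,9.0,9.15,9.3,9.45,9.6):
    turn(p,p1); p=p1; manip.sleep(.1); o=manip.observe(); n,m,c=top(p,f"u{p}.png"); C.append(c)
    print(p,o["wrist_force"].round(1),round(o["time_s"],1),n,m)
    if m[10]>=3 or sum(m)>40: print("changed"); break
C+= [C[0]*0]*(8-len(C)); cv2.imwrite("pics/uz.png",np.vstack([np.hstack(C[:4]),np.hstack(C[4:8])]))
E
```

```text
8.85 [0.1 2.3 7.7] 35.4 61 [0, 0, 0, 0, 0, 0, 0, 0, 7, 6, 0, 4, 4, 5, 5, 2]
9.0 [-0.3  2.   8.3] 35.8 60 [0, 0, 0, 0, 0, 0, 0, 0, 7, 6, 0, 4, 5, 5, 4, 3]
9.15 [-1.3  2.1  7.7] 36.2 68 [0, 0, 0, 0, 0, 0, 0, 0, 7, 7, 4, 4, 4, 4, 4, 1]
changed
```

View pics/uz.png

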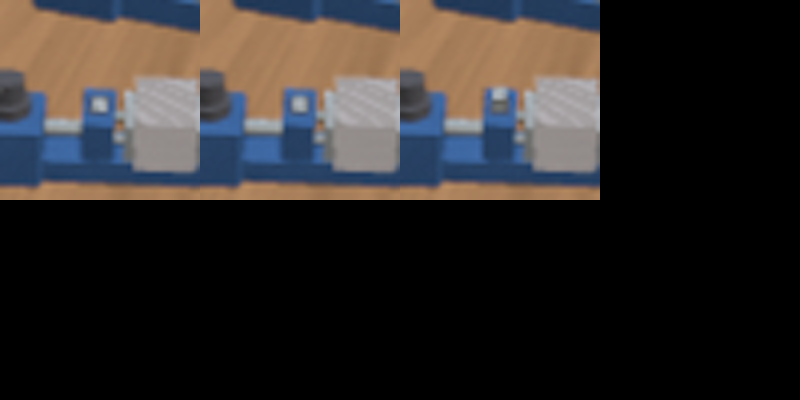

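At 9.15 rad the tab is visibly raised: the light top has moved up and its darker face shows. I'll let go and check.

```bash
python3 - <<'E'
from crank import *
manip.grip(.05); p=K(9.15); manip.move_l(p+[0,0,.12],.15)
manip.move_pose([.50,-.16,.28],q); manip.sleep(.3)
o=manip.observe(); print(o["time_s"],o["opening"],o["wrist_force"].round(1))
n,m,c=top(9.15,"f2.png"); print(n,m)
s=snap("wrist","f.png"); snap("scene","f1.png")
z=lambda f,x,y,w,h:cv2.resize(cv2.imread("pics/"+f)[y:y+h,x:x+w],(400,300),interpolation=2)
cv2.imwrite("pics/fz.png",np.vstack([np.hstack([cv2.imread("pics/f.png")[0:300,100:500],z("f2.png",200,140,100,75)]),np.hstack([z("f1.png",160,130,240,180),z("f1.png",190,165,80,60)])]))
E
```

```text
38.6 0.05013966496045096 [-1.   0.  -0.9]
68 [0, 0, 0, 0, 0, 0, 0, 0, 7, 7, 4, 4, 4, 4, 4, 1]
```

View pics/fz.png

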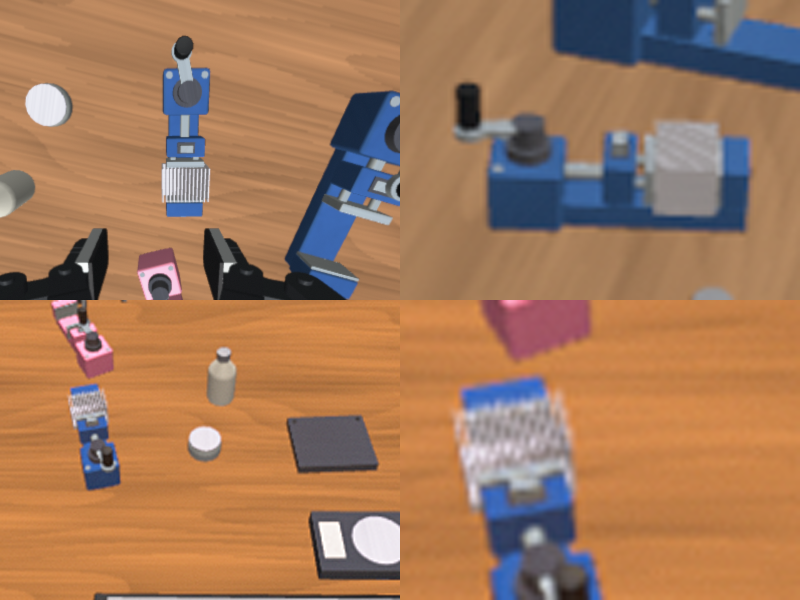

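The heatsink is clamped squarely with its fins up, the tab is up, the bystanders are in place and the robot is clear. I'm handing in.

```bash
python3 -c "
from h import *
print(manip.close_job(), manip.observe()['time_s'])"
```

```text
the job is handed in; nothing more can be done
the job is handed in; nothing more can be done
```

The job is done and handed in at about 39 s on the robot clock. I pushed the heatsink over the plate's +x edge and it landed base down. I then gripped it by its 60 mm sides and set it on the bed of the small blue vice. I turned the crank clockwise from about 2.0 to 9.15 rad, let go and withdrew.

**Final pictures:** The tab is up; it popped between 9.0 and 9.15 rad, so I stopped within 0.15 rad of it. The heatsink is fins up and square between the jaws. The bottle, tin and drive looked undisturbed, and the robot was touching nothing.

**Disagreements between checks:**
- **Sideways position in the vice:** just before placing, the close wrist view put the heatsink about 3 mm off centre, while the gripper position put it centred. I shifted it 2 mm as a compromise. The picture after release showed it centred to within about 1 mm.
- **When the tab popped:** it came about 0.3 rad later than the 8.8 rad I had predicted.

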